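# Screw the retaining cap onto the bearing housing

### The arm

A 6-joint arm with a two-finger parallel gripper is mounted at the origin on a cart in front of the work surface, level with it; the furniture and walls round the work are solid. World frame = base frame: x ahead of the robot, y to its left, z up, the work surface at z = 0. Lengths are in mm, angles in rad, forces in N, time in s.
With the tool pointing down it reaches from about 400 to 925 mm from the base axis. Payload 12.5 kg.
Tool frame: the origin (TCP) lies where the fingers leave the gripper's body, on its centre line; the fingertips stand 78 mm ahead of it and the grasp point (between the pads) lies 59 mm ahead of it; z points along the fingers, y is the line along which they close (so a half turn about z gives the same grasp; the last joint's range is limited). The gripper opens to 95 mm and grips with 3 to 60 N. Pads are 20 mm wide; open, the fingers measure 119 mm over their backs; the gripper's body (75 mm by 180 mm) begins 59 mm behind the grasp point.
Start: joints at [-1.318, 0.491, 1.559, -0, 1.092, -0.106], TCP at [219.491, -585.202, 292.261] pointing down, gripper open.
Joint ranges: [-3.1, 3.1], [-0.84, 2.19], [0.05, 2.79], [-1.13, 4.28], [0.06, 2.93], [-2.69, 2.69]. Speed limits (rad/s): [2.22, 2.22, 2.79, 3.14, 3.14, 3.14].

### API

Orientations are given as a unit quaternion [x, y, z, w].
In Python, from plant import env, eyes gives the robot as it stands.
- The arm moves only by the tool servo_tool, never from a script. Its argument "commands" is a list of rows, each an object of numbers: "tx", "ty", "tz": the shift along the tool's x, y, z in m; "wx", "wy", "wz": the turn, a rotation vector about the tool's x, y, z in rad; "hand": the finger opening in m, from 0 to 0.0951. A call has 1 to 20 rows; each row shifts and turns the commanded pose from where the row before left it, along the tool's axes as they then stand; what a row does not reach is not made up. A row lasts 1/8 s, in which the tool goes at most 62.5 mm and 10.7 degrees, less where a joint would pass 70% of its speed; a pose out of reach is approached as far as the arm can. A call is refused whole if a number of a shift passes 0.0625 or a number of a turn 0.188, either way. A call with a gripper value outside its range is refused whole. The fingers move at their own pace and stop on an object; "force" is the grip in N (left out, the last holds). Time passes only in rows, so rows that do not move let the fingers close. It gives the time, the measured TCP pose, the force, the opening and the grip force at its end, in the units of the state.
- env.get_state(): the state, without advancing time (a new reading comes with each control period).
- eyes.grab_frame(name): name is "scene" or "side" or "wrist"; returns a dict with "color" (480x640x3 uint8, red, green, blue), "fx", "fy", "cx", "cy" (pixels), "k1" (the pictures are not rectified: a ray, as slopes to the right and down, at radius r is drawn at 1 + k1 r^2 times it, then the intrinsics apply), "position" and "orientation" of the camera in the world. Camera axes: x right, y down, z forward; pixel columns grow to the right and rows downward; lengths in mm; the calibration is good to about 2 mm. A picture is of the moment at which its call begins. There is no depth.
- env.sign_off(): hands the job in; it is judged then, once.
The state is a dict: "time_s": time; "qpos": joint angles; "qd": joint speeds; "tau": joint torques, N m; "eef_pos": TCP position; "tcp_rot": TCP orientation; "ft_force": force on the tool from outside, world axes, zero at the start; "wrist_torque": the same for the moment, N m; "grip_width": finger opening in mm; "grasp_force": force on a finger pad.
Only numpy, scipy, OpenCV 4.12 (cv2) and the standard library are available. Lean on these libraries where they do the work, as an engineer would, in place of code of your own. Each camera call takes 0.05 s, during which the arm holds its last target. There are 200 camera calls.

### The job

The bearing in the blue housing still needs its brass retaining cap. Set the cap on the threaded neck, turn it gently backward (counter-clockwise seen from above) until you feel its lugs drop into the thread starts, then screw it forward until it sits fully down on the housing and is snug, and let go of it. Never force the cap against the housing, and leave the bearing, the V-block and the marker lying around it where they are.

Things in the scene. Friction and masses are not known exactly. Their poses are not given: they have to be found in the camera images.
- cap: brass retaining cap, loose, open side down on the bench: knurled skirt 74 mm across, 27.5 mm high, with a hexagon head on it; 47.5 mm high in all, 0.18 to 0.35 kg. Origin: centre of the open lower rim, z up along its axis. Inside the skirt (66 mm bore) four lugs, at its +x, +y, -x and -y, stand 5 mm inward from 3 mm above the rim
- hex (a point): centre of the cap's hexagon head, 37.5 mm above the rim: the place to grip. 32 mm across flats, 20 mm high (27.5 to 47.5 mm above the rim). Axes as the cap's: two flats face +x and -x, the others follow every 60 degrees
- housing: blue bearing housing fixed to the bench: square foot 116 mm wide, 12 mm high, round body 88 mm across with a flat top 60 mm above the bench; on that stands a dark steel threaded neck, 62 mm over the thread, 22 mm high, with a tapered nose holding a bearing. Origin: centre of the underside, z up along the neck's axis
- seat (a point): centre of the flat top of the housing's round body, 60 mm above the bench, on the neck's axis; the cap's rim lies on this face when home. Right-hand thread, clockwise from above goes down: from the starts the cap sinks about 6 mm in 50 degrees (0.12 mm a degree) to the seat; some 10 degrees more and the thread clamps it: the torque rises steeply. 0.3 to 0.5 N m is snug, 1 N m too much
- thread (a point): on the neck's axis, 16.5 mm above the seat, level with the thread crests. Set on them, the cap's rim is 13.5 mm above the seat. Four thread starts, 90 degrees apart; their angle differs each time and NO pose tells it. Turning back by up to 90 degrees drops the lugs into the starts, rim about 6 mm above the seat; there a stop dog ends the backward turn
- nose (a point): centre of the top of the neck's nose, 22 mm above the seat. Between crest and start stand four stop dogs, 3 mm wide, 4 mm above the crests: turned forward on the crests, the lugs run against them and jam. If the cap happens to land on the dogs its rim is 17.5 mm above the seat (turn back as well, a small drop comes first); if in the starts, about 6 mm
- bearing_a: loose ball bearing, 32 mm across, 9 mm high, lying on the bench; origin under its centre
- v_block: loose steel V-block, 60 x 40 x 30 mm; origin under its centre
- marker: loose white marker pen with a black end, 128 mm long, 15 mm thick, lying flat along its own y; origin at bench level near its middle
There are look-alikes about, which are no part of the job. Several things have the shape of the cap; the one meant has the colours described above.

How it is judged (in metres and radians):
On the way:
1. the cap's lugs have dropped into the thread starts: the cap is level on the neck, its rim 3 to 8 mm above the seat (horizontal distance between cap and seat below 0.003 m and z of cap in the frame of seat between 0.003 and 0.008 m and angle between cap's own z axis and vertical below 0.1 rad), for 0.1 s.
At the end, for the whole second after the job is handed in: The cap sits level on the neck, its rim within 1 mm of the seat all round, and the thread clamps it (more than its own weight: over 6 N in all between cap and housing); it is released and at rest (horizontal distance between cap and seat below 0.003 m and z of cap in the frame of seat below 0.001 m and angle between cap's own z axis and vertical below 0.05 rad and linear speed of cap below 0.01 m/s and contact force between cap and housing above 6 N); the robot touches nothing.
It fails at once if the cap is forced against the housing: all contact forces between them add up to over 80 N (contact force between cap and housing above 80 N).
It fails at once if the bearing, the V-block or the marker is shifted by over 20 mm (distance of any of bearing_a, v_block, marker from where it was at the start of the episode above 0.02 m).
It also fails if it takes over 67 s, if anything falls off the work surface, if the arm or the gripper's body presses on something with over 40 N, if the wrist force passes 120 N, or if a joint passes its speed limit or range.

## Working session

There is one attempt and no reset: what is moved stays moved. The work goes in short steps, Python scripts to look and compute and a tool call to move; the robot and the scene stay as the last step left them, time stands still between calls to the robot, and variables do not carry over. Pictures are saved under pics/ and viewed, at most 10 in all, crops included, and the job is handed in when it is done.

Besides the shell and the picture viewer there is one more tool, called after ">>>" in YAML: its name, and indented under it one key for each argument. servo_tool: Moves the arm, as the interface text tells. Its arguments: {"type":"object","properties":{"commands":{"type":"array","items":{"type":"object","properties":{"tx":{"type":"number"},"ty":{"type":"number"},"tz":{"type":"number"},"wx":{"type":"number"},"wy":{"type":"number"},"wz":{"type":"number"},"hand":{"type":"number"}}}},"force":{"type":"number"}},"required":["commands"]}

```bash
mkdir -p pics; ls; cat > h.py <<'E'
import numpy as np, cv2, sys
sys.path.insert(0,'.')
from plant import env, eyes
from scipy.spatial.transform import Rotation as R
def grab(n,name):
    f=eyes.grab_frame(n); cv2.imwrite(f'pics/{name}.png',f['color'][:,:,::-1])
    import pickle; pickle.dump(f,open(f'pics/{name}.pkl','wb')); return f
def load(name):
    import pickle; return pickle.load(open(f'pics/{name}.pkl','rb'))
def cam(f):
    o=np.array(f['orientation']); M=R.from_quat(o).as_matrix() if o.size==4 else o.reshape(3,3)
    return M,np.array(f['position'])
def ray(f,u,v):
    d=np.array([(u-f['cx'])/f['fx'],(v-f['cy'])/f['fy']]); s=d.copy()
    for _ in range(20): s=d/(1+f['k1']*(s@s))
    M,p=cam(f); return p,M@np.array([s[0],s[1],1])
def onz(f,u,v,z):
    p,d=ray(f,u,v); return p+d*(z-p[2])/d[2]
def proj(f,P):
    M,p=cam(f); c=(np.atleast_2d(P)-p)@M; s=c[:,:2]/c[:,2:]
    s=s*(1+f['k1']*(s**2).sum(1,keepdims=True)); return s*[f['fx'],f['fy']]+[f['cx'],f['cy']]
E
python3 - <<'E'
from h import *
for n in ['scene','side','wrist']:
    f=grab(n,n+'0'); print(n,f['position'],f['orientation'],f['fx'],f['k1'])
print(env.get_state())
E
```

```text
pics
scene [ 315.41818725 -361.01442756  752.63354244] [ 0.91471834 -0.21343484  0.08279612 -0.33298758] 520.3486551542481 -0.1537119866694387
side [ 568.02899504 -602.54702361  650.35089828] [ 0.8948272   0.00150089  0.00813268 -0.44633608] 544.0494620473863 -0.0660717022421609
wrist [ 286.32822976 -559.45598917  383.68438764] [ 0.81515497 -0.56432956 -0.07470022  0.10711862] 393.67033953195806 -0.024079786269718018
{'time_s': 0.15, 'qpos': array([-1.31761436e+00,  4.91392684e-01,  1.55929798e+00, -8.58798477e-06,
        1.09170644e+00, -1.05628568e-01]), 'qd': array([ 0.0001171 , -0.00166341, -0.00202825, -0.00027952, -0.00270682,
       -0.00052557]), 'tau': array([ 1.36297069e-03, -6.12897491e+01, -2.58278275e+01,  6.92369859e-02,
        4.73556470e-02, -7.54912617e-05]), 'eef_pos': array([ 219.45056923, -585.08728977,  291.81757147]), 'tcp_rot': array([ 9.83949560e-01,  1.78446353e-01, -3.34473519e-05, -4.00850550e-04]), 'ft_force': array([-0.34251208, -0.64831543,  1.28544112]), 'wrist_torque': array([ 0.01601833, -0.01554161, -0.02897109]), 'grasp_force': 0.0, 'grip_width': 95.32945208064005}
```

View pics/scene0.png

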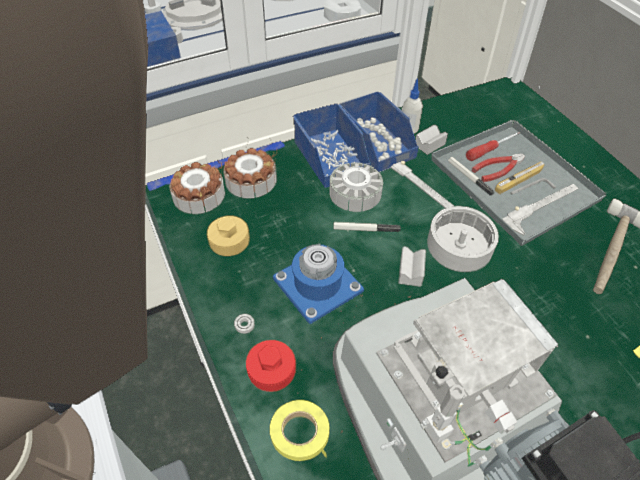

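View pics/side0.png

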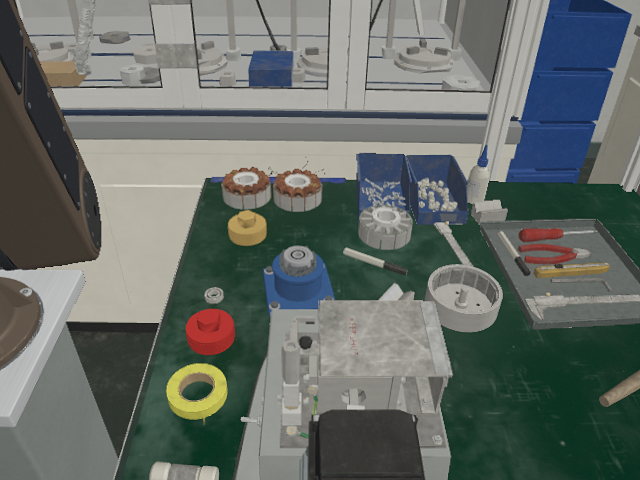

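```bash
cat >> h.py <<'E'
from scipy.optimize import minimize
def circ(r,z,n=48):
    a=np.arange(n)*2*np.pi/n; return np.c_[r*np.cos(a),r*np.sin(a),0*a+z]
def hexp(z,yaw=0,af=32):
    a=yaw+np.pi/6+np.arange(6)*np.pi/3; r=af/np.sqrt(3); return np.c_[r*np.cos(a),r*np.sin(a),0*a+z]
def sq(w,z,yaw):
    a=yaw+np.pi/4+np.arange(4)*np.pi/2; r=w/np.sqrt(2); return np.c_[r*np.cos(a),r*np.sin(a),0*a+z]
S=3
def fill(img,f,P,o,val):
    p=proj(f,P)-o; h=cv2.convexHull((p*S*16).astype(np.int32)); cv2.fillConvexPoly(img,h,val,cv2.LINE_8,4)
def render_cap(f,q,o,wh):
    m=np.zeros((wh[1]*S,wh[0]*S),np.uint8); t=np.array([q[0],q[1],q[3] if len(q)>3 else 0])
    fill(m,f,np.r_[circ(37,0),circ(37,27.5)]+t,o,255); fill(m,f,np.r_[hexp(27.5,q[2]),hexp(47.5,q[2])]+t,o,255); return m
def render_h(f,q,o,wh):
    m=np.zeros((wh[1]*S,wh[0]*S),np.uint8); t=np.array([q[0],q[1],0])
    fill(m,f,np.r_[sq(116,0,q[2]),sq(116,12,q[2])]+t,o,255); fill(m,f,np.r_[circ(44,12),circ(44,60)]+t,o,255)
    fill(m,f,np.r_[circ(31,60),circ(31,78),circ(24,82)]+t,o,255); return m
def fit(views,render,q0):
    def cost(q):
        c=0
        for f,m,o in views:
            r=cv2.resize(render(f,q,o,(m.shape[1],m.shape[0])),(m.shape[1],m.shape[0]),interpolation=cv2.INTER_AREA)
            c+=np.abs(r.astype(float)-m).sum()/255
        return c
    n=len(q0); sx=np.vstack([q0]+[np.array(q0)+np.eye(n)[i]*[12,12,.3,5][i] for i in range(n)])
    r=minimize(cost,q0,method='Nelder-Mead',options=dict(initial_simplex=sx,xatol=.02,fatol=.5,maxiter=400)); return r.x,r.fun
def mask(f,box,lo,hi,solid=True):
    x,y,w,h=box; c=cv2.cvtColor(f['color'][y:y+h,x:x+w],cv2.COLOR_RGB2HSV)
    m=cv2.inRange(c,lo,hi); cs,_=cv2.findContours(m,cv2.RETR_EXTERNAL,cv2.CHAIN_APPROX_NONE)
    if solid:
        g=np.zeros_like(m); cv2.drawContours(g,[max(cs,key=cv2.contourArea)],-1,255,-1); m=g
    return m,np.array([x,y])
E
python3 - <<'E'
from h import *
s,d=load('scene0'),load('side0')
V=[(f,)+mask(f,b,(10,70,60),(30,255,255)) for f,b in((s,(195,205,65,60)),(d,(215,200,65,55)))]
print('cap guess',onz(s,228,235,20),onz(d,247,228,20))
for f,m,o in V: print(m.sum()/255)
for v in (V,V[:1],V[1:]): print(fit(v,render_cap,[*onz(s,228,235,20)[:2],0.2]))
print('house guess',onz(s,318,262,82),onz(d,298,258,82))
g=lambda f,u,v:onz(f,u,v,0)
print('bearing',g(s,244,324),'marker',g(s,334,226),g(s,399,228),'vb',g(s,412,266))
a=cv2.resize(s['color'][200:270,190:270],(400,350),interpolation=cv2.INTER_CUBIC);b=cv2.resize(s['color'][235:325,265:370],(400,350),interpolation=cv2.INTER_CUBIC)
cv2.imwrite('pics/crop0.png',np.hstack([a,b])[:,:,::-1])
E
```

```text
cap guess [445.1950409  269.22059804  20.        ] [446.13006782 268.66312461  20.        ]
1380.0
1140.0
(array([4.46051629e+02, 2.73770720e+02, 6.44697934e-02]), np.float64(95.97647058823529))
(array([4.46355018e+02, 2.73283373e+02, 3.27422600e-01]), np.float64(45.529411764705884))
(array([ 4.45702020e+02,  2.74215832e+02, -1.21326235e-01]), np.float64(40.20392156862745))
house guess [546.02161114  97.3485218   82.        ] [550.74793618  99.53368874  82.        ]
bearing [405.56958287  90.67763355   0.        ] marker [ 6.40604803e+02  2.18131724e+02 -1.13686838e-13] [751.2601969  158.56325976   0.        ] vb [723.79040434  69.76031565   0.        ]
```

View pics/crop0.png

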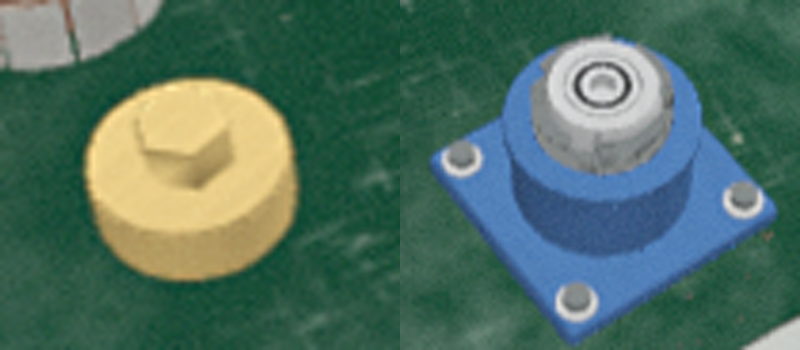

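Candidates in the scene view are the brass cap (228,235), the red cap (270,365), and two weaker look-alikes: the yellow ring (300,430) and the stators near (197,185). The crop confirms that the brass hex-headed cap is the one meant. The right half shows the blue housing with its bare neck, neck top at about (318,258).

```bash
cat >> h.py <<'E'
def tool():
    s=env.get_state(); return np.array(s['eef_pos']),R.from_quat(s['tcp_rot']),s
def plan(target,yaw):
    "total shift in tool axes with tool vertical: yaw = angle of tool x"
    p,r,s=tool(); M=r.as_matrix(); d=r.inv().apply(np.array(target)-p)
    Rt=R.from_euler('z',yaw)*R.from_euler('x',np.pi); w=(r.inv()*Rt).as_rotvec()
    print('shift',d.round(1),'turn',w.round(4),'yaw now',np.degrees(np.arctan2(M[1,0],M[0,0])).round(2),'pos',p.round(1),'t',s['time_s'])
E
python3 - <<'E'
from h import *
s,d,w=load('scene0'),load('side0'),load('wrist0')
p,r,_=tool(); M,c=cam(w)
off=r.inv().apply(c-p); Rel=r.inv()*R.from_matrix(M)
print('cam in tool',off,Rel.as_matrix().round(3).tolist())
np.savez('hand.npz',off=off,rel=Rel.as_quat())
def nb(f,b):
    x,y,ww,h=b;c=cv2.cvtColor(f['color'][y:y+h,x:x+ww],cv2.COLOR_RGB2HSV)
    m=255-cv2.inRange(c,(40,60,0),(95,255,255)); cs,_=cv2.findContours(m,cv2.RETR_EXTERNAL,2)
    g=np.zeros_like(m); cv2.drawContours(g,[max(cs,key=cv2.contourArea)],-1,255,-1); return g,np.array([x,y])
V=[(s,)+nb(s,(268,238,100,90))]
print('house',fit(V,render_h,[548,98,-.5]),V[0][1].sum()/255)
for n,u,v in(('red',270,380),('mach',335,350),('machtop',565,310),('topl',480,282)): print(n,onz(s,u,v,0),onz(s,u,v,200))
for yaw in np.radians([-60,0,30,60,120]):
  Rt=R.from_euler('z',yaw)*R.from_euler('x',np.pi)
  for z in(200,300):
    f=dict(w); t=np.array([446,274,z]); f['position']=t+Rt.apply(off); f['orientation']=(Rt*Rel).as_quat()
    print(np.degrees(yaw).round(),z,proj(f,[[446,274,47.5],[446,274,0]]).round().tolist())
E
```

```text
cam in tool [ 71.62637347  -0.58744328 -91.86084309] [[0.001, -0.966, -0.259], [1.0, 0.001, 0.0], [0.0, -0.259, 0.966]]
house (array([5.51006579e+02, 1.07846634e+02, 1.61078534e-01]), np.float64(132.85882352941175)) 4214.0
red [404.96149646 -20.94706711   0.        ] [ 381.16683301 -111.31438169  200.        ]
mach [519.6990081  -18.75074414   0.        ] [ 465.41473578 -109.70169547  200.        ]
machtop [ 917.57317576 -135.50039329    0.        ] [ 757.56037948 -195.42704326  200.        ]
topl [ 8.15352001e+02 -1.58035555e+01 -1.13686838e-13] [ 682.50280274 -107.53767377  200.        ]
-60.0 200 [[315.0, 253.0], [315.0, 236.0]]
-60.0 300 [[315.0, 222.0], [315.0, 212.0]]
0.0 200 [[315.0, 253.0], [315.0, 236.0]]
0.0 300 [[315.0, 222.0], [315.0, 212.0]]
30.0 200 [[315.0, 253.0], [315.0, 236.0]]
30.0 300 [[315.0, 222.0], [315.0, 212.0]]
60.0 200 [[315.0, 253.0], [315.0, 236.0]]
60.0 300 [[315.0, 222.0], [315.0, 212.0]]
120.0 200 [[315.0, 253.0], [315.0, 236.0]]
120.0 300 [[315.0, 222.0], [315.0, 212.0]]
```

>>> servo_tool:
  commands:
    - {"tx": 0.038, "ty": -0.03, "tz": -0.006}
    - {"tx": 0.038, "ty": -0.03, "tz": -0.006}
    - {"tx": 0.038, "ty": -0.03, "tz": -0.006}
    - {"tx": 0.038, "ty": -0.03, "tz": -0.006}
    - {"tx": 0.038, "ty": -0.03, "tz": -0.006}
    - {"tx": 0.038, "ty": -0.03, "tz": -0.006}
    - {"tx": 0.038, "ty": -0.03, "tz": -0.006}
    - {"tx": 0.038, "ty": -0.03, "tz": -0.006}
    - {"tx": 0.038, "ty": -0.03, "tz": -0.006}
    - {"tx": 0.038, "ty": -0.03, "tz": -0.006}
    - {"tx": 0.0134, "ty": -0.0424}
    - {"tx": 0.0134, "ty": -0.0424}
    - {"tx": 0.0134, "ty": -0.0424}
    - {"tx": 0.0134, "ty": -0.0424}
    - {"tx": 0.0134, "ty": -0.0424}
    - {"tx": 0.0134, "ty": -0.0424}
    - {"tx": 0.0134, "ty": -0.0424}
    - {"tx": 0.0134, "ty": -0.0424}
    - {"tx": 0.0134, "ty": -0.0424}
    - {"tx": 0.0134, "ty": -0.0424}

```text
schema error: expected keys tx, ty, tz, wx, wy, wz, hand
```

>>> servo_tool:
  commands:
    - {"wz": -0.163, "tz": 0.015}
    - {"wz": -0.163, "tz": 0.015}
    - {"wz": -0.163, "tz": 0.015}
    - {"wz": -0.163, "tz": 0.015}
    - {"wz": -0.163, "tz": 0.015}
    - {"wz": -0.163, "tz": 0.015}
    - {"wz": -0.163, "tz": 0.015}
    - {"wz": -0.163, "tz": 0.015}
    - {}
    - {}

```text
schema error: expected keys tx, ty, tz, wx, wy, wz, hand
```

```bash
python3 - <<'E'
from h import *
f=grab('wrist','wrist1')
plan([446,273.7,200],np.radians(95)); print(proj(f,[[446,274,47.5]]), env.get_state()['qpos'])
E
```

```text
shift [ 513.7 -724.5   92.4] turn [-5.0000e-04 -4.0000e-04 -1.2993e+00] yaw now 20.56 pos [ 219.5 -585.1  291.9] t 0.2
[[-459.48089264 -306.16373545]] [-1.31761947e+00  4.91324963e-01  1.55919916e+00 -2.12620426e-05
  1.09169576e+00 -1.05604502e-01]
```

View pics/wrist1.png

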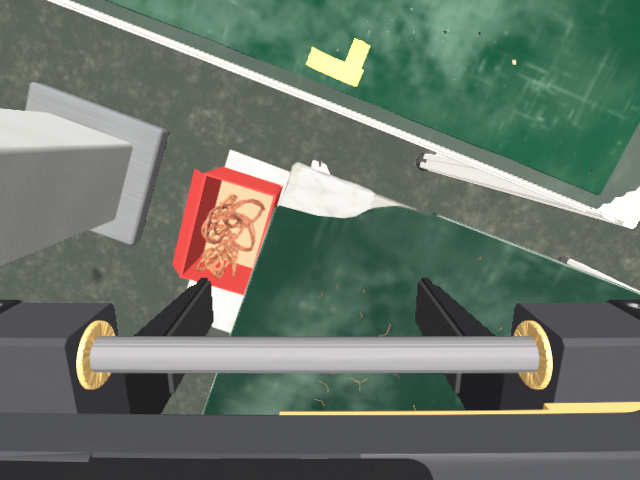

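The calls were refused because every key is required, so the arm has not moved. The picture just shows the fingers and bench at the start position.

>>> servo_tool:
  commands:
    - {"tx": 0.038, "ty": -0.03, "tz": -0.006, "wx": 0, "wy": 0, "wz": 0, "hand": 0.095}
    - {"tx": 0.038, "ty": -0.03, "tz": -0.006, "wx": 0, "wy": 0, "wz": 0, "hand": 0.095}
    - {"tx": 0.038, "ty": -0.03, "tz": -0.006, "wx": 0, "wy": 0, "wz": 0, "hand": 0.095}
    - {"tx": 0.038, "ty": -0.03, "tz": -0.006, "wx": 0, "wy": 0, "wz": 0, "hand": 0.095}
    - {"tx": 0.038, "ty": -0.03, "tz": -0.006, "wx": 0, "wy": 0, "wz": 0, "hand": 0.095}
    - {"tx": 0.038, "ty": -0.03, "tz": -0.006, "wx": 0, "wy": 0, "wz": 0, "hand": 0.095}
    - {"tx": 0.038, "ty": -0.03, "tz": -0.006, "wx": 0, "wy": 0, "wz": 0, "hand": 0.095}
    - {"tx": 0.038, "ty": -0.03, "tz": -0.006, "wx": 0, "wy": 0, "wz": 0, "hand": 0.095}
    - {"tx": 0.038, "ty": -0.03, "tz": -0.006, "wx": 0, "wy": 0, "wz": 0, "hand": 0.095}
    - {"tx": 0.038, "ty": -0.03, "tz": -0.006, "wx": 0, "wy": 0, "wz": 0, "hand": 0.095}
    - {"tx": 0.0134, "ty": -0.0424, "tz": 0, "wx": 0, "wy": 0, "wz": 0, "hand": 0.095}
    - {"tx": 0.0134, "ty": -0.0424, "tz": 0, "wx": 0, "wy": 0, "wz": 0, "hand": 0.095}
    - {"tx": 0.0134, "ty": -0.0424, "tz": 0, "wx": 0, "wy": 0, "wz": 0, "hand": 0.095}
    - {"tx": 0.0134, "ty": -0.0424, "tz": 0, "wx": 0, "wy": 0, "wz": 0, "hand": 0.095}
    - {"tx": 0.0134, "ty": -0.0424, "tz": 0, "wx": 0, "wy": 0, "wz": 0, "hand": 0.095}
    - {"tx": 0.0134, "ty": -0.0424, "tz": 0, "wx": 0, "wy": 0, "wz": 0, "hand": 0.095}
    - {"tx": 0.0134, "ty": -0.0424, "tz": 0, "wx": 0, "wy": 0, "wz": 0, "hand": 0.095}
    - {"tx": 0.0134, "ty": -0.0424, "tz": 0, "wx": 0, "wy": 0, "wz": 0, "hand": 0.095}
    - {"tx": 0.0134, "ty": -0.0424, "tz": 0, "wx": 0, "wy": 0, "wz": 0, "hand": 0.095}
    - {"tx": 0.0134, "ty": -0.0424, "tz": 0, "wx": 0, "wy": 0, "wz": 0, "hand": 0.095}

```text
time_s: 2.7
eef_pos: [446.2, 274.7, 352.2]
tcp_rot: [0.984, 0.178, 0.0, 0.0]
ft_force: [1.2, -0.6, 0.5]
grip_width: 94.6
grasp_force: 0.0
```

>>> servo_tool:
  commands:
    - {"tx": 0, "ty": 0, "tz": 0.015, "wx": 0, "wy": 0, "wz": -0.163, "hand": 0.07}
    - {"tx": 0, "ty": 0, "tz": 0.015, "wx": 0, "wy": 0, "wz": -0.163, "hand": 0.07}
    - {"tx": 0, "ty": 0, "tz": 0.015, "wx": 0, "wy": 0, "wz": -0.163, "hand": 0.07}
    - {"tx": 0, "ty": 0, "tz": 0.015, "wx": 0, "wy": 0, "wz": -0.163, "hand": 0.07}
    - {"tx": 0, "ty": 0, "tz": 0.015, "wx": 0, "wy": 0, "wz": -0.163, "hand": 0.07}
    - {"tx": 0, "ty": 0, "tz": 0.015, "wx": 0, "wy": 0, "wz": -0.163, "hand": 0.07}
    - {"tx": 0, "ty": 0, "tz": 0.015, "wx": 0, "wy": 0, "wz": -0.163, "hand": 0.07}
    - {"tx": 0, "ty": 0, "tz": 0.015, "wx": 0, "wy": 0, "wz": -0.163, "hand": 0.07}
    - {"tx": 0, "ty": 0, "tz": 0, "wx": 0, "wy": 0, "wz": 0, "hand": 0.07}
    - {"tx": 0, "ty": 0, "tz": 0, "wx": 0, "wy": 0, "wz": 0, "hand": 0.07}

```text
time_s: 3.95
eef_pos: [446.7, 273.3, 232.6]
tcp_rot: [0.675, 0.738, 0.0, 0.0]
ft_force: [0.2, -0.7, 0.2]
grip_width: 69.6
grasp_force: 0.0
```

```bash
python3 - <<'E'
from h import *
f=grab('wrist','wrist2')
plan([446,273.7,200],np.radians(95)); print(proj(f,[[446,274,47.5]]), env.get_state()['qpos'])
E
```

```text
shift [ 0.5 -0.7 32.8] turn [ 0.0008 -0.0002  0.0018] yaw now 95.1 pos [446.7 273.3 232.8] t 4.0
[[314.67701001 241.29178397]] [ 4.22827340e-01  4.22185579e-01  1.87407954e+00 -1.32974229e-04
  8.44544104e-01  3.33866701e-01]
```

View pics/wrist2.png

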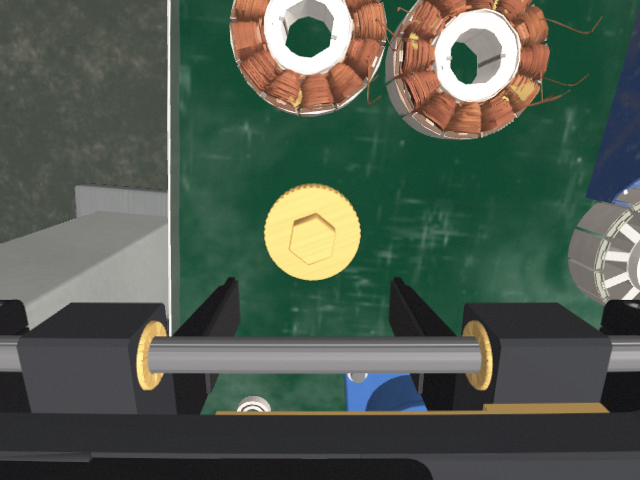

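The wrist view shows the brass cap at about (312,232) with its hexagon head at (313,240), centred between the fingers. I'll refine x, y and yaw next.

```bash
cat >> h.py <<'E'
def hexfit(f,q0,z,s=4):
    g=cv2.GaussianBlur(cv2.cvtColor(f['color'],cv2.COLOR_RGB2GRAY),(0,0),1).astype(np.float32)
    G=cv2.magnitude(cv2.Sobel(g,5,1,0),cv2.Sobel(g,5,0,1)); t=np.linspace(.05,.95,20)[:,None]
    def sc(q):
        v=hexp(z,q[2])+[q[0],q[1],0]; P=np.vstack([v[i]*(1-t)+v[(i+1)%6]*t for i in range(6)])
        p=proj(f,P).astype(np.float32); return -cv2.remap(G,p[None,:,0],p[None,:,1],1).mean()
    best=min((sc([q0[0]+a,q0[1]+b,y]),a,b,y) for a in np.arange(-6,6.1,1) for b in np.arange(-6,6.1,1) for y in np.radians(np.arange(-30,30,2)))
    r=minimize(sc,[q0[0]+best[1],q0[1]+best[2],best[3]],method='Nelder-Mead',options=dict(initial_simplex=np.array([q0[0]+best[1],q0[1]+best[2],best[3]])+np.array([[0,0,0],[1,0,0],[0,1,0],[0,0,.05]])))
    return r.x,r.fun
E
python3 - <<'E'
from h import *
f=load('wrist2')
print('hex',hexfit(f,[446,273.7],47.5))
m,o=mask(f,(250,170,125,125),(10,70,60),(30,255,255)); print('sil',fit([(f,m,o)],render_cap,[446,274,.1]),m.sum()/255)
q,_=hexfit(f,[446,273.7],47.5)
plan([q[0],q[1],150],q[2]+np.pi/2)
plan([551,107.8,232],q[2]+np.pi/2)
E
```

```text
hex (array([ 4.43666471e+02,  2.77156627e+02, -9.15108390e-02]), np.float64(-90.3377914428711))
sil (array([4.44253537e+02, 2.73495666e+02, 1.65099075e-01]), np.float64(155.49803921568628)) 7349.0
shift [ 4.1 -2.8 82.8] turn [ 0.0008 -0.0002  0.1806] yaw now 95.1 pos [446.7 273.3 232.8] t 4.0
shift [-174.1   89.2    0.8] turn [ 0.0008 -0.0002  0.1806] yaw now 95.1 pos [446.7 273.3 232.8] t 4.0
```

```bash
python3 - <<'E'
from h import *
f=load('wrist2'); im=f['color'][170:300,250:380,::-1]; k=5
b=cv2.resize(im,None,fx=k,fy=k,interpolation=cv2.INTER_CUBIC); a=b.copy()
for q,z,col in(([443.7,277.2,-.0915],47.5,(0,0,255)),([444.25,273.5,.165],47.5,(255,0,0))):
    p=((proj(f,hexp(z,q[2])+[q[0],q[1],0])-[250,170]+.5)*k).astype(np.int32); cv2.polylines(a,[p],True,col,1)
    for R_,zz in((37,27.5),(37,0)):
        p=((proj(f,circ(R_,zz)+[q[0],q[1],0])-[250,170]+.5)*k).astype(np.int32); cv2.polylines(a,[p],True,col,1)
cv2.imwrite('pics/c2.png',cv2.resize(np.hstack([b[150:550,100:500],a[150:550,100:500]]),(800,400)))
E
```

```text
(no output)
```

View pics/c2.png

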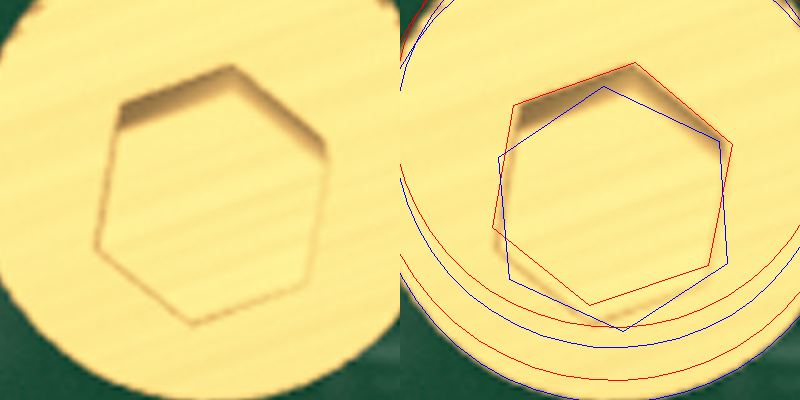

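The zoom shows my red fit locked onto the hex base edge (the shaded faces are its sides). I'll refit with y constrained.

```bash
python3 - <<'E'
from h import *
f=load('wrist2')
# top vertices seen in crop c2 (left half: full px = (c+off)/5): lower-left, bottom, lower-right
c=np.array([[97,248],[193,325],[307,283]],float); uv=(c+[100,150])/5-.5+[250,170]
P=np.array([onz(f,u,v,47.5) for u,v in uv])[:,:2]; print(P.round(1),'side',np.linalg.norm(np.diff(P,axis=0),axis=1),'exp 18.5')
def e(q):
    v=hexp(0,q[2])[:,:2]+q[:2]; return sum(np.min(((v-p)**2).sum(1)) for p in P)
r=minimize(e,[444.5,273.7,-.09],method='Nelder-Mead'); q=r.x; print(q,r.fun)
plan([q[0],q[1],150],q[2]+np.pi/2)
E
```

```text
[[427.7 266.4]
 [442.7 255.9]
 [458.9 263.9]] side [18.32877093 17.98969616] exp 18.5
[ 4.44121493e+02  2.74346803e+02 -8.08708561e-02] 0.3102501714892536
shift [ 1.3 -2.6 82.8] turn [ 0.0008 -0.0002  0.1699] yaw now 95.1 pos [446.7 273.3 232.8] t 4.0
```

>>> servo_tool:
  commands:
    - {"tx": 0.0013, "ty": -0.0026, "tz": 0, "wx": 0, "wy": 0, "wz": 0.17, "hand": 0.06}
    - {"tx": 0, "ty": 0, "tz": 0.03, "wx": 0, "wy": 0, "wz": 0, "hand": 0.06}
    - {"tx": 0, "ty": 0, "tz": 0.03, "wx": 0, "wy": 0, "wz": 0, "hand": 0.06}
    - {"tx": 0, "ty": 0, "tz": 0.03, "wx": 0, "wy": 0, "wz": 0, "hand": 0.06}
    - {"tx": 0, "ty": 0, "tz": 0.02, "wx": 0, "wy": 0, "wz": 0, "hand": 0.06}
    - {"tx": 0, "ty": 0, "tz": 0.0145, "wx": 0, "wy": 0, "wz": 0, "hand": 0.06}
    - {"tx": 0, "ty": 0, "tz": 0, "wx": 0, "wy": 0, "wz": 0, "hand": 0.06}
    - {"tx": 0, "ty": 0, "tz": 0, "wx": 0, "wy": 0, "wz": 0, "hand": 0.02}
    - {"tx": 0, "ty": 0, "tz": 0, "wx": 0, "wy": 0, "wz": 0, "hand": 0.02}
    - {"tx": 0, "ty": 0, "tz": 0, "wx": 0, "wy": 0, "wz": 0, "hand": 0.02}
    - {"tx": 0, "ty": 0, "tz": 0, "wx": 0, "wy": 0, "wz": 0, "hand": 0.02}
    - {"tx": 0, "ty": 0, "tz": 0, "wx": 0, "wy": 0, "wz": 0, "hand": 0.02}
  force: 30

```text
time_s: 5.5
eef_pos: [444.1, 274.3, 108.1]
tcp_rot: [0.734, 0.679, 0.0, 0.0]
ft_force: [0.9, -0.3, 5.2]
grip_width: 31.8
grasp_force: 30.0
```

```bash
python3 - <<'E'
from h import *
plan([551,107.8,232],np.radians(85.3)); s=env.get_state(); print(s['ft_force'],s['wrist_torque'],s['grip_width'],s['grasp_force'])
E
```

```text
shift [-157.6  119.7 -123.8] turn [ 0.001  -0.0004  0.0039] yaw now 85.52 pos [444.1 274.3 108.1] t 5.5
[ 0.86942734 -0.26123201  5.15287993] [-0.04154837 -0.22616587  0.02983626] 31.815642583530757 30.001483773230575
```

>>> servo_tool:
  commands:
    - {"tx": 0, "ty": 0, "tz": -0.02, "wx": 0, "wy": 0, "wz": 0, "hand": 0.02}
    - {"tx": 0, "ty": 0, "tz": -0.033, "wx": 0, "wy": 0, "wz": 0, "hand": 0.02}
    - {"tx": 0, "ty": 0, "tz": -0.033, "wx": 0, "wy": 0, "wz": 0, "hand": 0.02}
    - {"tx": 0, "ty": 0, "tz": -0.033, "wx": 0, "wy": 0, "wz": 0, "hand": 0.02}
    - {"tx": 0, "ty": 0, "tz": -0.033, "wx": 0, "wy": 0, "wz": 0, "hand": 0.02}
    - {"tx": -0.0362, "ty": 0.0099, "tz": 0, "wx": 0, "wy": 0, "wz": 0, "hand": 0.02}
    - {"tx": -0.0362, "ty": 0.0099, "tz": 0, "wx": 0, "wy": 0, "wz": 0, "hand": 0.02}
    - {"tx": -0.0362, "ty": 0.0099, "tz": 0, "wx": 0, "wy": 0, "wz": 0, "hand": 0.02}
    - {"tx": -0.0362, "ty": 0.0099, "tz": 0, "wx": 0, "wy": 0, "wz": 0, "hand": 0.02}
    - {"tx": -0.0362, "ty": 0.0099, "tz": 0, "wx": 0, "wy": 0, "wz": 0, "hand": 0.02}
    - {"tx": -0.0362, "ty": 0.0099, "tz": 0, "wx": 0, "wy": 0, "wz": 0, "hand": 0.02}
    - {"tx": 0, "ty": 0, "tz": 0, "wx": 0, "wy": 0, "wz": 0.132, "hand": 0.02}
    - {"tx": 0, "ty": 0, "tz": 0, "wx": 0, "wy": 0, "wz": 0.132, "hand": 0.02}
    - {"tx": 0, "ty": 0, "tz": 0, "wx": 0, "wy": 0, "wz": 0.132, "hand": 0.02}
    - {"tx": 0, "ty": 0, "tz": 0, "wx": 0, "wy": 0, "wz": 0.132, "hand": 0.02}
    - {"tx": 0, "ty": 0, "tz": 0, "wx": 0, "wy": 0, "wz": 0.132, "hand": 0.02}
    - {"tx": 0, "ty": 0, "tz": 0, "wx": 0, "wy": 0, "wz": 0.132, "hand": 0.02}
    - {"tx": 0, "ty": 0, "tz": 0, "wx": 0, "wy": 0, "wz": 0, "hand": 0.02}
    - {"tx": 0, "ty": 0, "tz": 0, "wx": 0, "wy": 0, "wz": 0, "hand": 0.02}

```text
time_s: 7.88
eef_pos: [485.9, 53.1, 259.5]
tcp_rot: [0.939, 0.345, -0.0, -0.0]
ft_force: [-0.0, 0.0, -2.9]
grip_width: 31.5
grasp_force: 30.0
```

```bash
python3 - <<'E'
from h import *
f=grab('wrist','wrist3'); im=f['color'][:,:,::-1].copy()
for P in (circ(31,60),circ(44,60),circ(20,82)):
    cv2.polylines(im,[(proj(f,P+[551,107.8,0])).astype(np.int32)],True,(0,0,255),1)
cv2.imwrite('pics/w3.png',im)
plan([551,107.8,260],np.radians(40)); s=env.get_state(); print(s['ft_force'],s['wrist_torque'],s['grip_width'],s['qpos'])
E
```

```text
shift [85.   0.3 -0.5] turn [-0.0002  0.0004  0.005 ] yaw now 40.29 pos [486.   53.1 259.6] t 7.925
[-0.46410205  0.21009534 -2.61838033] [-0.03157637 -0.03673311  0.04943278] 31.82247767314574 [-2.63992746e-02  3.40684876e-01  1.92387285e+00 -1.15751079e-04
  8.77461728e-01  8.41334842e-01]
```

View pics/w3.png

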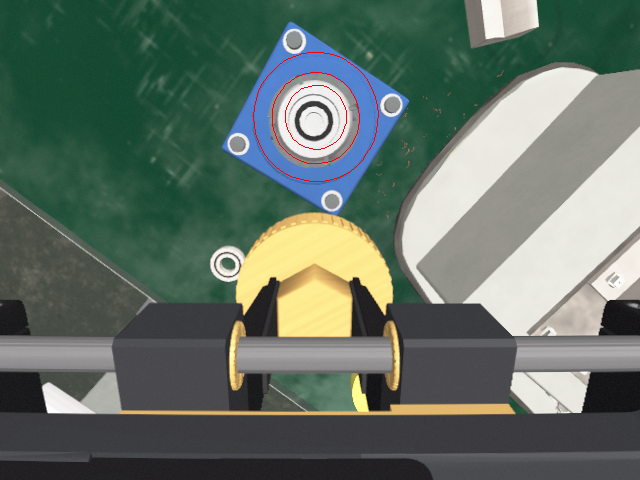

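The cap is held level. The housing is in view with its bearing ring at about (314,121), a few millimetres off my estimate, so I'll refine it.

```bash
python3 - <<'E'
from h import *
f=load('wrist3'); x,y=280,85; c=f['color'][y:y+75,x:x+75]; g=cv2.cvtColor(c,cv2.COLOR_RGB2GRAY)
cs,_=cv2.findContours((g<70).astype(np.uint8),cv2.RETR_EXTERNAL,2); k=max(cs,key=cv2.contourArea)
e=cv2.fitEllipse(k); print('ring',e); u,v=e[0][0]+x,e[0][1]+y
for z in(78,82): print(onz(f,u,v,z))
h=cv2.cvtColor(f['color'][15:220,215:415],cv2.COLOR_RGB2HSV)
m=255-cv2.inRange(h,(40,60,0),(95,255,255)); m=cv2.inRange(h,(100,90,60),(125,255,255)); cs,_=cv2.findContours(m,cv2.RETR_EXTERNAL,2)
G=np.zeros_like(m); cv2.drawContours(G,[max(cs,key=cv2.contourArea)],-1,255,-1)
o=np.array([215,15]); mm=np.zeros((480,640),np.uint8); mm[15:220,215:415]=G
rect=cv2.minAreaRect(max(cs,key=cv2.contourArea)); print(rect, onz(f,rect[0][0]+215,rect[0][1]+15,12))
for q0 in([551,108,.1],): print(fit([(f,G,o)],render_h,q0),G.sum()/255)
s,d=load('scene0'),load('side0')
E
```

```text
ring ((33.41484069824219, 35.39503479003906), (36.48863220214844, 37.48261260986328), 174.2789306640625)
[548.79371557 108.21433733  78.        ]
[548.6674792  108.09960219  82.        ]
((97.08990478515625, 105.05618286132812), (145.00772094726562, 145.855712890625), 32.00538635253906) [550.37317387 111.11391749  12.        ]
(array([5.48220799e+02, 1.07629241e+02, 1.58140528e-01]), np.float64(426.1921568627451)) 20082.0
```

```bash
python3 - <<'E'
from h import *
f=load('wrist3'); p,r,_=tool(); print(p)
x,y,w,h=225,200,180,75
m,o=mask(f,(x,y,w,h),(10,70,60),(30,255,255)); print(m.sum()/255)
def rc(f,q,o,wh): return render_cap(f,[q[0],q[1],0,p[2]-108],o,wh)
q,e=fit([(f,m,o)],rc,[p[0],p[1]]); print('cap',q,e,'in tool',r.inv().apply(np.r_[q,p[2]]-p))
E
```

```text
[485.99264615  53.0728348  259.56380367]
6994.0
cap [484.27130631  52.62453251] 151.63529411764705 in tool [-1.60294710e+00 -7.71067939e-01  7.73293981e-04]
```

>>> servo_tool:
  commands:
    - {"tx": 0.0283, "ty": -0.0002, "tz": 0, "wx": 0, "wy": 0, "wz": 0, "hand": 0.02}
    - {"tx": 0.0282, "ty": -0.0002, "tz": 0, "wx": 0, "wy": 0, "wz": 0, "hand": 0.02}
    - {"tx": 0.0282, "ty": -0.0002, "tz": 0, "wx": 0, "wy": 0, "wz": 0, "hand": 0.02}
    - {"tx": 0, "ty": 0, "tz": 0.02, "wx": 0, "wy": 0, "wz": 0, "hand": 0.02}
    - {"tx": 0, "ty": 0, "tz": 0.02, "wx": 0, "wy": 0, "wz": 0, "hand": 0.02}
    - {"tx": 0, "ty": 0, "tz": 0.015, "wx": 0, "wy": 0, "wz": 0, "hand": 0.02}
    - {"tx": 0, "ty": 0, "tz": 0.007, "wx": 0, "wy": 0, "wz": 0, "hand": 0.02}
    - {"tx": 0, "ty": 0, "tz": 0, "wx": 0, "wy": 0, "wz": 0, "hand": 0.02}
    - {"tx": 0, "ty": 0, "tz": 0, "wx": 0, "wy": 0, "wz": 0, "hand": 0.02}

```text
time_s: 9.05
eef_pos: [550.7, 108.1, 198.3]
tcp_rot: [0.939, 0.343, 0.0, 0.0]
ft_force: [-0.5, 0.5, -3.2]
grip_width: 31.9
grasp_force: 30.0
```

>>> servo_tool:
  commands:
    - {"tx": 0, "ty": 0, "tz": 0.002, "wx": 0, "wy": 0, "wz": 0, "hand": 0.02}
    - {"tx": 0, "ty": 0, "tz": 0.002, "wx": 0, "wy": 0, "wz": 0, "hand": 0.02}
    - {"tx": 0, "ty": 0, "tz": 0.002, "wx": 0, "wy": 0, "wz": 0, "hand": 0.02}
    - {"tx": 0, "ty": 0, "tz": 0.001, "wx": 0, "wy": 0, "wz": 0, "hand": 0.02}
    - {"tx": 0, "ty": 0, "tz": 0, "wx": 0, "wy": 0, "wz": 0, "hand": 0.02}

```text
time_s: 9.68
eef_pos: [550.5, 108.1, 190.6]
tcp_rot: [0.939, 0.343, -0.0, 0.0]
ft_force: [-0.2, -0.6, -2.7]
grip_width: 32.2
grasp_force: 30.0
```

>>> servo_tool:
  commands:
    - {"tx": 0, "ty": 0, "tz": 0.0015, "wx": 0, "wy": 0, "wz": 0, "hand": 0.02}
    - {"tx": 0, "ty": 0, "tz": 0.0015, "wx": 0, "wy": 0, "wz": 0, "hand": 0.02}
    - {"tx": 0, "ty": 0, "tz": 0.0015, "wx": 0, "wy": 0, "wz": 0, "hand": 0.02}
    - {"tx": 0, "ty": 0, "tz": 0, "wx": 0, "wy": 0, "wz": 0, "hand": 0.02}

```text
time_s: 10.18
eef_pos: [550.4, 108.1, 186.1]
tcp_rot: [0.939, 0.343, -0.0, 0.0]
ft_force: [-0.4, -0.0, -3.2]
grip_width: 31.5
grasp_force: 30.0
```

>>> servo_tool:
  commands:
    - {"tx": 0, "ty": 0, "tz": 0.001, "wx": 0, "wy": 0, "wz": 0, "hand": 0.02}
    - {"tx": 0, "ty": 0, "tz": 0.001, "wx": 0, "wy": 0, "wz": 0, "hand": 0.02}
    - {"tx": 0, "ty": 0, "tz": 0, "wx": 0, "wy": 0, "wz": 0, "hand": 0.02}

```text
time_s: 10.55
eef_pos: [550.4, 108.1, 184.1]
tcp_rot: [0.939, 0.343, -0.0, 0.0]
ft_force: [-0.3, 0.1, -2.6]
grip_width: 31.8
grasp_force: 30.0
```

>>> servo_tool:
  commands:
    - {"tx": 0, "ty": 0, "tz": 0.001, "wx": 0, "wy": 0, "wz": 0, "hand": 0.02}
    - {"tx": 0, "ty": 0, "tz": 0.001, "wx": 0, "wy": 0, "wz": 0, "hand": 0.02}
    - {"tx": 0, "ty": 0, "tz": 0, "wx": 0, "wy": 0, "wz": 0, "hand": 0.02}

```text
time_s: 10.92
eef_pos: [550.5, 108.1, 182.2]
tcp_rot: [0.939, 0.343, 0.0, 0.0]
ft_force: [0.0, -0.3, -2.5]
grip_width: 31.5
grasp_force: 30.0
```

>>> servo_tool:
  commands:
    - {"tx": 0, "ty": 0, "tz": 0.0007, "wx": 0, "wy": 0, "wz": 0, "hand": 0.02}
    - {"tx": 0, "ty": 0, "tz": 0, "wx": 0, "wy": 0, "wz": 0, "hand": 0.02}

```text
time_s: 11.18
eef_pos: [550.5, 108.2, 181.9]
tcp_rot: [0.939, 0.343, 0.0, 0.0]
ft_force: [-1.9, 0.2, 3.9]
grip_width: 31.8
grasp_force: 30.0
```

>>> servo_tool:
  commands:
    - {"tx": 0, "ty": 0, "tz": 0, "wx": 0, "wy": 0, "wz": -0.06, "hand": 0.02}
    - {"tx": 0, "ty": 0, "tz": 0, "wx": 0, "wy": 0, "wz": -0.06, "hand": 0.02}
    - {"tx": 0, "ty": 0, "tz": 0, "wx": 0, "wy": 0, "wz": -0.06, "hand": 0.02}

```text
time_s: 11.55
eef_pos: [550.8, 108.2, 181.9]
tcp_rot: [0.904, 0.427, 0.001, 0.0]
ft_force: [-0.4, -0.2, 3.4]
grip_width: 31.7
grasp_force: 30.0
```

```bash
cat > st.py <<'E'
from h import *
s=env.get_state(); M=R.from_quat(s['tcp_rot']).as_matrix()
print('yaw',np.degrees(np.arctan2(M[1,0],M[0,0])).round(2),'pos',np.round(s['eef_pos'],2),'F',np.round(s['ft_force'],1),'T',np.round(s['wrist_torque'],2),'gw',s['grip_width'],'q6',s['qpos'][5],s['time_s'])
E
python3 st.py
```

```text
yaw 50.57 pos [550.82 108.2  181.91] F [-0.4 -0.2  3.4] T [ 0.14 -0.02 -0.08] gw 31.741010049448036 q6 0.7645283865269378 11.55
```

>>> servo_tool:
  commands:
    - {"tx": 0, "ty": 0, "tz": 0, "wx": 0, "wy": 0, "wz": -0.06, "hand": 0.02}
    - {"tx": 0, "ty": 0, "tz": 0, "wx": 0, "wy": 0, "wz": -0.06, "hand": 0.02}
    - {"tx": 0, "ty": 0, "tz": 0, "wx": 0, "wy": 0, "wz": -0.06, "hand": 0.02}

```text
time_s: 11.92
eef_pos: [550.8, 108.2, 181.9]
tcp_rot: [0.862, 0.507, 0.001, 0.0]
ft_force: [-0.3, 1.2, 3.3]
grip_width: 31.7
grasp_force: 30.0
```

>>> servo_tool:
  commands:
    - {"tx": 0, "ty": 0, "tz": 0, "wx": 0, "wy": 0, "wz": -0.06, "hand": 0.02}
    - {"tx": 0, "ty": 0, "tz": 0, "wx": 0, "wy": 0, "wz": -0.06, "hand": 0.02}

```text
time_s: 12.18
eef_pos: [550.8, 108.2, 181.9]
tcp_rot: [0.83, 0.557, 0.001, 0.0]
ft_force: [-0.5, -0.0, 3.5]
grip_width: 32.0
grasp_force: 30.0
```

```bash
python3 st.py
```

```text
yaw 67.75 pos [550.8  108.22 181.91] F [-0.5 -0.   3.5] T [ 0.16  0.03 -0.15] gw 31.997510158931227 q6 0.4645161145276931 12.175
```

>>> servo_tool:
  commands:
    - {"tx": 0, "ty": 0, "tz": 0, "wx": 0, "wy": 0, "wz": -0.06, "hand": 0.02}
    - {"tx": 0, "ty": 0, "tz": 0, "wx": 0, "wy": 0, "wz": -0.06, "hand": 0.02}

```text
time_s: 12.42
eef_pos: [550.8, 108.2, 181.9]
tcp_rot: [0.795, 0.606, 0.001, 0.0]
ft_force: [0.8, 0.2, 2.8]
grip_width: 32.1
grasp_force: 30.0
```

>>> servo_tool:
  commands:
    - {"tx": 0, "ty": 0, "tz": 0, "wx": 0, "wy": 0, "wz": -0.06, "hand": 0.02}
    - {"tx": 0, "ty": 0, "tz": 0, "wx": 0, "wy": 0, "wz": -0.06, "hand": 0.02}

```text
time_s: 12.68
eef_pos: [550.8, 108.2, 181.9]
tcp_rot: [0.758, 0.653, 0.001, 0.0]
ft_force: [0.3, 1.2, 2.8]
grip_width: 31.8
grasp_force: 30.0
```

```bash
python3 st.py
```

```text
yaw 81.5 pos [550.83 108.23 181.92] F [0.3 1.2 2.8] T [ 0.15 -0.06 -0.12] gw 31.756483249826843 q6 0.22452225309777815 12.675
```

>>> servo_tool:
  commands:
    - {"tx": 0, "ty": 0, "tz": 0, "wx": 0, "wy": 0, "wz": -0.06, "hand": 0.02}
    - {"tx": 0, "ty": 0, "tz": 0, "wx": 0, "wy": 0, "wz": -0.06, "hand": 0.02}

```text
time_s: 12.92
eef_pos: [550.8, 108.2, 181.9]
tcp_rot: [0.717, 0.697, 0.001, 0.0]
ft_force: [-0.0, 0.7, 2.9]
grip_width: 31.5
grasp_force: 30.0
```

>>> servo_tool:
  commands:
    - {"tx": 0, "ty": 0, "tz": 0, "wx": 0, "wy": 0, "wz": -0.06, "hand": 0.02}
    - {"tx": 0, "ty": 0, "tz": 0, "wx": 0, "wy": 0, "wz": -0.06, "hand": 0.02}

```text
time_s: 13.18
eef_pos: [550.8, 108.2, 181.9]
tcp_rot: [0.674, 0.739, 0.001, 0.0]
ft_force: [0.7, 0.3, 1.9]
grip_width: 31.6
grasp_force: 30.0
```

```bash
python3 st.py
```

```text
yaw 95.25 pos [550.85 108.22 181.9 ] F [0.7 0.3 1.9] T [ 0.11 -0.07 -0.11] gw 31.6171558055454 q6 -0.01547116826798845 13.175
```

>>> servo_tool:
  commands:
    - {"tx": 0, "ty": 0, "tz": 0.0001, "wx": 0, "wy": 0, "wz": -0.06, "hand": 0.02}
    - {"tx": 0, "ty": 0, "tz": 0, "wx": 0, "wy": 0, "wz": -0.06, "hand": 0.02}

```text
time_s: 13.42
eef_pos: [550.9, 108.2, 181.6]
tcp_rot: [0.628, 0.778, 0.001, 0.001]
ft_force: [-0.1, -0.9, -3.2]
grip_width: 31.5
grasp_force: 30.0
```

>>> servo_tool:
  commands:
    - {"tx": 0, "ty": 0, "tz": 0, "wx": 0, "wy": 0, "wz": -0.06, "hand": 0.02}
    - {"tx": 0, "ty": 0, "tz": 0, "wx": 0, "wy": 0, "wz": -0.06, "hand": 0.02}

```text
time_s: 13.68
eef_pos: [550.4, 108.1, 181.1]
tcp_rot: [0.581, 0.814, -0.0, -0.0]
ft_force: [-0.5, 0.2, -3.8]
grip_width: 31.7
grasp_force: 30.0
```

```bash
python3 st.py
```

```text
yaw 109.02 pos [550.36 108.13 181.11] F [-0.5  0.2 -3.8] T [ 0.13  0.13 -0.08] gw 31.70842453584774 q6 -0.255628670812687 13.675
```

Contact vanished at yaw ~102–109°, so the lugs are over the starts. Lowering gently.

>>> servo_tool:
  commands:
    - {"tx": 0, "ty": 0, "tz": 0.0012, "wx": 0, "wy": 0, "wz": 0, "hand": 0.02}
    - {"tx": 0, "ty": 0, "tz": 0.0005, "wx": 0, "wy": 0, "wz": 0, "hand": 0.02}
    - {"tx": 0, "ty": 0, "tz": 0, "wx": 0, "wy": 0, "wz": 0, "hand": 0.02}

```text
time_s: 14.05
eef_pos: [550.4, 108.1, 179.6]
tcp_rot: [0.582, 0.813, -0.0, -0.0]
ft_force: [-0.5, 0.2, -3.0]
grip_width: 31.7
grasp_force: 30.0
```

```bash
python3 st.py
```

```text
yaw 108.87 pos [550.41 108.15 179.56] F [-0.5  0.2 -3. ] T [ 0.01 -0.01 -0.08] gw 31.743286134088887 q6 -0.2529097526555424 14.05
```

>>> servo_tool:
  commands:
    - {"tx": 0, "ty": 0, "tz": 0.001, "wx": 0, "wy": 0, "wz": 0, "hand": 0.02}
    - {"tx": 0, "ty": 0, "tz": 0.001, "wx": 0, "wy": 0, "wz": 0, "hand": 0.02}
    - {"tx": 0, "ty": 0, "tz": 0, "wx": 0, "wy": 0, "wz": 0, "hand": 0.02}

```text
time_s: 14.42
eef_pos: [550.4, 108.1, 177.6]
tcp_rot: [0.581, 0.814, -0.0, -0.0]
ft_force: [-0.4, 1.0, -4.4]
grip_width: 31.7
grasp_force: 30.0
```

>>> servo_tool:
  commands:
    - {"tx": 0, "ty": 0, "tz": 0.001, "wx": 0, "wy": 0, "wz": 0, "hand": 0.02}
    - {"tx": 0, "ty": 0, "tz": 0.0007, "wx": 0, "wy": 0, "wz": 0, "hand": 0.02}
    - {"tx": 0, "ty": 0, "tz": 0, "wx": 0, "wy": 0, "wz": 0, "hand": 0.02}

```text
time_s: 14.8
eef_pos: [550.4, 108.1, 175.9]
tcp_rot: [0.581, 0.814, -0.0, -0.0]
ft_force: [0.4, 0.2, -3.3]
grip_width: 32.1
grasp_force: 30.0
```

>>> servo_tool:
  commands:
    - {"tx": 0, "ty": 0, "tz": 0.001, "wx": 0, "wy": 0, "wz": 0, "hand": 0.02}
    - {"tx": 0, "ty": 0, "tz": 0, "wx": 0, "wy": 0, "wz": 0, "hand": 0.02}

```text
time_s: 15.05
eef_pos: [550.4, 108.2, 174.9]
tcp_rot: [0.581, 0.814, -0.0, -0.0]
ft_force: [-1.3, 0.6, -3.6]
grip_width: 31.7
grasp_force: 30.0
```

```bash
python3 st.py
```

```text
yaw 108.91 pos [550.44 108.16 174.92] F [-1.3  0.6 -3.6] T [0.17 0.06 0.03] gw 31.698977312430646 q6 -0.2536091658871367 15.05
```

>>> servo_tool:
  commands:
    - {"tx": 0, "ty": 0, "tz": 0.0005, "wx": 0, "wy": 0, "wz": 0, "hand": 0.02}
    - {"tx": 0, "ty": 0, "tz": 0, "wx": 0, "wy": 0, "wz": 0, "hand": 0.02}

```text
time_s: 15.3
eef_pos: [550.5, 108.2, 174.7]
tcp_rot: [0.581, 0.814, 0.0, 0.0]
ft_force: [-1.7, 0.8, 0.2]
grip_width: 31.9
grasp_force: 30.0
```

>>> servo_tool:
  commands:
    - {"tx": 0, "ty": 0, "tz": 0.0003, "wx": 0, "wy": 0, "wz": 0, "hand": 0.02}
    - {"tx": 0, "ty": 0, "tz": 0, "wx": 0, "wy": 0, "wz": 0, "hand": 0.02}

```text
time_s: 15.55
eef_pos: [550.5, 108.2, 174.5]
tcp_rot: [0.581, 0.814, 0.0, 0.0]
ft_force: [-1.4, 1.7, 5.1]
grip_width: 32.0
grasp_force: 30.0
```

```bash
python3 st.py
```

```text
yaw 108.91 pos [550.5  108.16 174.53] F [-1.4  1.7  5.1] T [ 0.09  0.53 -0.11] gw 32.025233360618735 q6 -0.25362359033190107 15.55
```

>>> servo_tool:
  commands:
    - {"tx": 0, "ty": 0, "tz": 0.0002, "wx": 0, "wy": 0, "wz": 0.05, "hand": 0.02}
    - {"tx": 0, "ty": 0, "tz": 0.0003, "wx": 0, "wy": 0, "wz": 0.05, "hand": 0.02}
    - {"tx": 0, "ty": 0, "tz": 0.0003, "wx": 0, "wy": 0, "wz": 0.05, "hand": 0.02}

```text
time_s: 15.92
eef_pos: [551.1, 107.9, 173.7]
tcp_rot: [0.641, 0.767, 0.0, 0.001]
ft_force: [1.0, -1.8, 2.7]
grip_width: 32.0
grasp_force: 30.0
```

```bash
python3 st.py
```

```text
yaw 100.24 pos [551.13 107.88 173.74] F [ 1.  -1.8  2.7] T [-0.39 -0.16  0.04] gw 31.95882533778826 q6 -0.10214276994120071 15.925
```

>>> servo_tool:
  commands:
    - {"tx": 0, "ty": 0, "tz": 0.00035, "wx": 0, "wy": 0, "wz": 0.05, "hand": 0.02}
    - {"tx": 0, "ty": 0, "tz": 0.00035, "wx": 0, "wy": 0, "wz": 0.05, "hand": 0.02}
    - {"tx": 0, "ty": 0, "tz": 0.00035, "wx": 0, "wy": 0, "wz": 0.05, "hand": 0.02}

```text
time_s: 16.3
eef_pos: [551.3, 107.8, 172.7]
tcp_rot: [0.697, 0.717, 0.001, 0.001]
ft_force: [0.8, -1.0, 3.1]
grip_width: 31.5
grasp_force: 30.0
```

```bash
python3 st.py
```

```text
yaw 91.64 pos [551.27 107.84 172.74] F [ 0.8 -1.   3.1] T [-0.46 -0.17  0.04] gw 31.487239930668633 q6 0.04785027636764252 16.3
```

>>> servo_tool:
  commands:
    - {"tx": 0, "ty": 0, "tz": 0.00035, "wx": 0, "wy": 0, "wz": 0.05, "hand": 0.02}
    - {"tx": 0, "ty": 0, "tz": 0.00035, "wx": 0, "wy": 0, "wz": 0.05, "hand": 0.02}
    - {"tx": 0, "ty": 0, "tz": 0.00035, "wx": 0, "wy": 0, "wz": 0.05, "hand": 0.02}

```text
time_s: 16.68
eef_pos: [551.2, 107.8, 171.7]
tcp_rot: [0.749, 0.663, 0.001, 0.001]
ft_force: [1.0, -1.8, 3.3]
grip_width: 31.7
grasp_force: 30.0
```

>>> servo_tool:
  commands:
    - {"tx": 0, "ty": 0, "tz": 0.00035, "wx": 0, "wy": 0, "wz": 0.05, "hand": 0.02}
    - {"tx": 0, "ty": 0, "tz": 0.00035, "wx": 0, "wy": 0, "wz": 0.05, "hand": 0.02}
    - {"tx": 0, "ty": 0, "tz": 0.00035, "wx": 0, "wy": 0, "wz": 0.05, "hand": 0.02}

```text
time_s: 17.05
eef_pos: [551.2, 107.8, 170.6]
tcp_rot: [0.796, 0.605, 0.001, 0.001]
ft_force: [-0.4, -2.2, 3.5]
grip_width: 31.5
grasp_force: 30.0
```

```bash
python3 st.py
```

```text
yaw 74.46 pos [551.17 107.84 170.59] F [-0.4 -2.2  3.5] T [-0.49  0.    0.09] gw 31.465198979432618 q6 0.3478335769854103 17.05
```

>>> servo_tool:
  commands:
    - {"tx": 0, "ty": 0, "tz": 0.00035, "wx": 0, "wy": 0, "wz": 0.05, "hand": 0.02}
    - {"tx": 0, "ty": 0, "tz": 0.00035, "wx": 0, "wy": 0, "wz": 0.05, "hand": 0.02}
    - {"tx": 0, "ty": 0, "tz": 0.00035, "wx": 0, "wy": 0, "wz": 0.05, "hand": 0.02}

```text
time_s: 17.42
eef_pos: [551.1, 107.9, 169.5]
tcp_rot: [0.839, 0.544, 0.001, 0.001]
ft_force: [0.8, -1.4, 3.3]
grip_width: 31.9
grasp_force: 30.0
```

>>> servo_tool:
  commands:
    - {"tx": 0, "ty": 0, "tz": 0.0003, "wx": 0, "wy": 0, "wz": 0.05, "hand": 0.02}
    - {"tx": 0, "ty": 0, "tz": 0.0003, "wx": 0, "wy": 0, "wz": 0.05, "hand": 0.02}

```text
time_s: 17.68
eef_pos: [551.1, 107.9, 168.8]
tcp_rot: [0.865, 0.501, 0.001, 0.001]
ft_force: [1.0, -0.9, 1.9]
grip_width: 31.5
grasp_force: 30.0
```

```bash
python3 st.py
```

```text
yaw 60.13 pos [551.05 107.89 168.84] F [ 1.  -0.9  1.9] T [-0.28 -0.05 -0.02] gw 31.524412950080578 q6 0.5978632208662806 17.675
```

>>> servo_tool:
  commands:
    - {"tx": 0, "ty": 0, "tz": 0.0003, "wx": 0, "wy": 0, "wz": 0.04, "hand": 0.02}
    - {"tx": 0, "ty": 0, "tz": 0, "wx": 0, "wy": 0, "wz": 0.02, "hand": 0.02}

```text
time_s: 17.92
eef_pos: [550.9, 108.0, 168.5]
tcp_rot: [0.88, 0.475, 0.001, 0.0]
ft_force: [1.1, -0.4, 0.5]
grip_width: 31.6
grasp_force: 30.0
```

```bash
python3 st.py
```

```text
yaw 56.73 pos [550.94 107.98 168.45] F [ 1.1 -0.4  0.5] T [-0.19 -0.21  0.02] gw 31.638836493834916 q6 0.6570169028445799 17.925
```

>>> servo_tool:
  commands:
    - {"tx": 0, "ty": 0, "tz": 0, "wx": 0, "wy": 0, "wz": 0.03, "hand": 0.02}
    - {"tx": 0, "ty": 0, "tz": 0, "wx": 0, "wy": 0, "wz": 0.02, "hand": 0.02}

```text
time_s: 18.18
eef_pos: [550.5, 108.2, 168.2]
tcp_rot: [0.892, 0.453, 0.0, 0.0]
ft_force: [1.3, 0.1, -0.9]
grip_width: 31.8
grasp_force: 30.0
```

```bash
python3 st.py
```

```text
yaw 53.83 pos [550.52 108.21 168.2 ] F [ 1.3  0.1 -0.9] T [ 0.02 -0.26 -0.06] gw 31.837117042097518 q6 0.7075426069574295 18.175
```

>>> servo_tool:
  commands:
    - {"tx": 0, "ty": 0, "tz": 0, "wx": 0, "wy": 0, "wz": 0.03, "hand": 0.02}
    - {"tx": 0, "ty": 0, "tz": 0, "wx": 0, "wy": 0, "wz": 0.0, "hand": 0.02}

```text
time_s: 18.42
eef_pos: [550.4, 108.1, 168.2]
tcp_rot: [0.898, 0.44, -0.0, 0.0]
ft_force: [1.4, -0.6, -1.4]
grip_width: 31.6
grasp_force: 30.0
```

```bash
python3 st.py
```

```text
yaw 52.16 pos [550.41 108.15 168.21] F [ 1.4 -0.6 -1.4] T [-0.07 -0.2  -0.04] gw 31.571096635040597 q6 0.7368623382194416 18.425
```

>>> servo_tool:
  commands:
    - {"tx": 0, "ty": 0, "tz": 0.0003, "wx": 0, "wy": 0, "wz": 0.03, "hand": 0.02}
    - {"tx": 0, "ty": 0, "tz": 0, "wx": 0, "wy": 0, "wz": 0.02, "hand": 0.02}

```text
time_s: 18.68
eef_pos: [550.6, 108.2, 168.2]
tcp_rot: [0.909, 0.417, 0.0, 0.0]
ft_force: [-0.0, -0.3, 1.1]
grip_width: 31.8
grasp_force: 30.0
```

```bash
python3 st.py
```

```text
yaw 49.23 pos [550.58 108.15 168.19] F [-0.  -0.3  1.1] T [ 0.02 -0.21  0.1 ] gw 31.772760906759096 q6 0.7879036629779426 18.675
```

>>> servo_tool:
  commands:
    - {"tx": 0, "ty": 0, "tz": 0.0001, "wx": 0, "wy": 0, "wz": 0.03, "hand": 0.02}
    - {"tx": 0, "ty": 0, "tz": 0, "wx": 0, "wy": 0, "wz": 0, "hand": 0.02}

```text
time_s: 18.92
eef_pos: [550.5, 108.2, 168.1]
tcp_rot: [0.915, 0.403, 0.0, 0.0]
ft_force: [-1.0, 0.4, 5.6]
grip_width: 31.6
grasp_force: 30.0
```

```bash
python3 st.py
```

```text
yaw 47.57 pos [550.52 108.17 168.14] F [-1.   0.4  5.6] T [-0.01 -0.04  0.03] gw 31.607142230574308 q6 0.8169812087645603 18.925
```

>>> servo_tool:
  commands:
    - {"tx": 0, "ty": 0, "tz": 0, "wx": 0, "wy": 0, "wz": 0.03, "hand": 0.02}
    - {"tx": 0, "ty": 0, "tz": 0, "wx": 0, "wy": 0, "wz": 0, "hand": 0.02}

```text
time_s: 19.18
eef_pos: [550.5, 108.2, 168.2]
tcp_rot: [0.921, 0.39, 0.0, 0.0]
ft_force: [0.0, -0.4, 5.5]
grip_width: 31.7
grasp_force: 30.0
```

```bash
python3 st.py
```

```text
yaw 45.89 pos [550.49 108.18 168.15] F [ 0.  -0.4  5.5] T [ 0.02 -0.04  0.48] gw 31.71316328349566 q6 0.8466078957040788 19.175
```

>>> servo_tool:
  commands:
    - {"tx": 0, "ty": 0, "tz": 0, "wx": 0, "wy": 0, "wz": 0.03, "hand": 0.02}
    - {"tx": 0, "ty": 0, "tz": 0, "wx": 0, "wy": 0, "wz": 0, "hand": 0.02}

```text
time_s: 19.42
eef_pos: [550.5, 108.2, 168.1]
tcp_rot: [0.926, 0.376, 0.0, 0.0]
ft_force: [-0.8, 1.6, 5.5]
grip_width: 31.6
grasp_force: 30.0
```

```bash
python3 st.py
```

```text
yaw 44.22 pos [550.48 108.17 168.15] F [-0.8  1.6  5.5] T [ 0.06 -0.04  0.87] gw 31.599312338396565 q6 0.8760533995405871 19.425
```

Torque reached 0.87 N m, so it is tight. I'll ease off the wind-up and release.

>>> servo_tool:
  commands:
    - {"tx": 0, "ty": 0, "tz": -0.0003, "wx": 0, "wy": 0, "wz": -0.025, "hand": 0.02}
    - {"tx": 0, "ty": 0, "tz": 0, "wx": 0, "wy": 0, "wz": 0, "hand": 0.02}

```text
time_s: 19.68
eef_pos: [550.5, 108.1, 168.2]
tcp_rot: [0.922, 0.387, 0.0, -0.0]
ft_force: [0.0, 1.6, 2.2]
grip_width: 32.0
grasp_force: 30.0
```

```bash
python3 st.py
```

```text
yaw 45.56 pos [550.5  108.14 168.17] F [0.  1.6 2.2] T [ 0.13 -0.24 -0.31] gw 31.987387145150606 q6 0.8515333016579515 19.675
```

>>> servo_tool:
  commands:
    - {"tx": 0, "ty": 0, "tz": 0, "wx": 0, "wy": 0, "wz": 0, "hand": 0.06}
    - {"tx": 0, "ty": 0, "tz": 0, "wx": 0, "wy": 0, "wz": 0, "hand": 0.06}
    - {"tx": 0, "ty": 0, "tz": 0, "wx": 0, "wy": 0, "wz": 0, "hand": 0.06}
    - {"tx": 0, "ty": 0, "tz": -0.005, "wx": 0, "wy": 0, "wz": 0, "hand": 0.06}
    - {"tx": 0, "ty": 0, "tz": -0.02, "wx": 0, "wy": 0, "wz": 0, "hand": 0.06}
    - {"tx": 0, "ty": 0, "tz": -0.03, "wx": 0, "wy": 0, "wz": 0, "hand": 0.06}
    - {"tx": 0, "ty": 0, "tz": -0.03, "wx": 0, "wy": 0, "wz": 0, "hand": 0.06}
    - {"tx": 0, "ty": 0, "tz": -0.03, "wx": 0, "wy": 0, "wz": 0, "hand": 0.06}
    - {"tx": -0.03, "ty": 0, "tz": 0, "wx": 0, "wy": 0, "wz": 0, "hand": 0.06}
    - {"tx": -0.03, "ty": 0, "tz": 0, "wx": 0, "wy": 0, "wz": 0, "hand": 0.06}
    - {"tx": 0, "ty": 0, "tz": 0, "wx": 0, "wy": 0, "wz": 0, "hand": 0.06}
    - {"tx": 0, "ty": 0, "tz": 0, "wx": 0, "wy": 0, "wz": 0, "hand": 0.06}

```text
time_s: 21.18
eef_pos: [509.0, 65.4, 283.6]
tcp_rot: [0.922, 0.387, 0.0, 0.0]
ft_force: [-0.0, 1.0, -0.0]
grip_width: 60.3
grasp_force: 0.0
```

```bash
python3 st.py; python3 - <<'E'
from h import *
f=grab('wrist','wrist4'); g=grab('side','side4')
k=cv2.resize(g['color'][200:340,220:400],(617,480),interpolation=cv2.INTER_CUBIC)
im=f['color'].copy()
for P in(circ(37,60),circ(37,87.5)): cv2.polylines(im,[proj(f,P+[549.2,108,0]).astype(np.int32)],True,(255,0,0),1)
cv2.imwrite('pics/end.png',cv2.resize(np.hstack([im,k]),(800,306))[:,:,::-1])
E
```

```text
yaw 45.58 pos [508.97  65.44 283.57] F [-0.  1. -0.] T [ 0.   -0.08  0.02] gw 60.34306488556024 q6 0.7744515132582309 21.175
```

View pics/end.png

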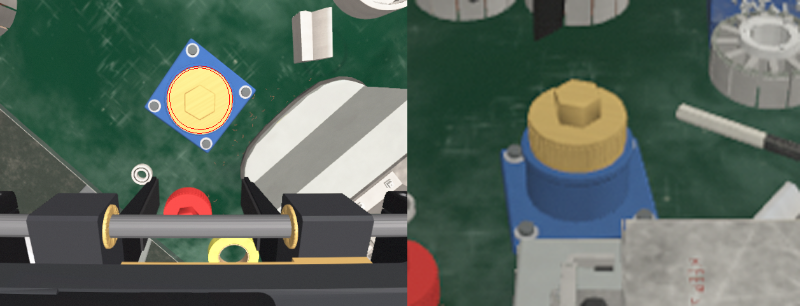

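The cap sits level on the housing at (200,100) in the left view, concentric with the predicted circles, and the bearing, V-block and marker look unmoved. My easing read −0.31 N m, so I'll regrip and check that the cap is still snug.

>>> servo_tool:
  commands:
    - {"tx": 0.03, "ty": 0, "tz": 0, "wx": 0, "wy": 0, "wz": 0, "hand": 0.06}
    - {"tx": 0.03, "ty": 0, "tz": 0, "wx": 0, "wy": 0, "wz": 0, "hand": 0.06}
    - {"tx": 0, "ty": 0, "tz": 0.03, "wx": 0, "wy": 0, "wz": 0, "hand": 0.06}
    - {"tx": 0, "ty": 0, "tz": 0.03, "wx": 0, "wy": 0, "wz": 0, "hand": 0.06}
    - {"tx": 0, "ty": 0, "tz": 0.03, "wx": 0, "wy": 0, "wz": 0, "hand": 0.06}
    - {"tx": 0, "ty": 0, "tz": 0.02, "wx": 0, "wy": 0, "wz": 0, "hand": 0.06}
    - {"tx": 0, "ty": 0, "tz": 0.005, "wx": 0, "wy": 0, "wz": 0, "hand": 0.06}
    - {"tx": 0, "ty": 0, "tz": 0, "wx": 0, "wy": 0, "wz": 0, "hand": 0.06}
    - {"tx": 0, "ty": 0, "tz": 0, "wx": 0, "wy": 0, "wz": 0, "hand": 0.02}
    - {"tx": 0, "ty": 0, "tz": 0, "wx": 0, "wy": 0, "wz": 0, "hand": 0.02}
    - {"tx": 0, "ty": 0, "tz": 0, "wx": 0, "wy": 0, "wz": 0, "hand": 0.02}
    - {"tx": 0, "ty": 0, "tz": 0, "wx": 0, "wy": 0, "wz": 0, "hand": 0.02}
    - {"tx": 0, "ty": 0, "tz": 0, "wx": 0, "wy": 0, "wz": 0, "hand": 0.02}

```text
time_s: 22.9
eef_pos: [550.5, 108.2, 168.5]
tcp_rot: [0.922, 0.387, 0.0, 0.0]
ft_force: [-1.8, 1.2, 5.6]
grip_width: 31.7
grasp_force: 30.0
```

```bash
python3 st.py
```

```text
yaw 45.58 pos [550.49 108.2  168.54] F [-1.8  1.2  5.6] T [ 0.12  0.23 -0.14] gw 31.67345297464405 q6 0.8514589694783453 22.9
```

>>> servo_tool:
  commands:
    - {"tx": 0, "ty": 0, "tz": 0, "wx": 0, "wy": 0, "wz": 0.01, "hand": 0.02}
    - {"tx": 0, "ty": 0, "tz": 0, "wx": 0, "wy": 0, "wz": 0, "hand": 0.02}

```text
time_s: 23.15
eef_pos: [550.5, 108.2, 168.5]
tcp_rot: [0.924, 0.383, 0.0, 0.0]
ft_force: [-1.8, 0.7, 4.6]
grip_width: 31.7
grasp_force: 30.0
```

```bash
python3 st.py
```

```text
yaw 45.09 pos [550.5  108.19 168.53] F [-1.8  0.7  4.6] T [0.17 0.26 0.47] gw 31.73232790047964 q6 0.8607387554230276 23.15
```

Half a degree raised the torque to 0.47 N m, so it is clamped and snug. Releasing.

>>> servo_tool:
  commands:
    - {"tx": 0, "ty": 0, "tz": 0, "wx": 0, "wy": 0, "wz": 0, "hand": 0.06}
    - {"tx": 0, "ty": 0, "tz": 0, "wx": 0, "wy": 0, "wz": 0, "hand": 0.06}
    - {"tx": 0, "ty": 0, "tz": 0, "wx": 0, "wy": 0, "wz": 0, "hand": 0.06}
    - {"tx": 0, "ty": 0, "tz": -0.005, "wx": 0, "wy": 0, "wz": 0, "hand": 0.06}
    - {"tx": 0, "ty": 0, "tz": -0.02, "wx": 0, "wy": 0, "wz": 0, "hand": 0.06}
    - {"tx": 0, "ty": 0, "tz": -0.03, "wx": 0, "wy": 0, "wz": 0, "hand": 0.06}
    - {"tx": 0, "ty": 0, "tz": -0.03, "wx": 0, "wy": 0, "wz": 0, "hand": 0.06}
    - {"tx": 0, "ty": 0, "tz": 0, "wx": 0, "wy": 0, "wz": 0, "hand": 0.06}
    - {"tx": 0, "ty": 0, "tz": 0, "wx": 0, "wy": 0, "wz": 0, "hand": 0.06}

```text
time_s: 24.28
eef_pos: [550.2, 108.1, 252.7]
tcp_rot: [0.924, 0.383, -0.0, -0.0]
ft_force: [-0.5, -0.1, -0.4]
grip_width: 60.2
grasp_force: 0.0
```

```bash
python3 st.py; python3 -c "
from h import *
print(env.sign_off())"
```

```text
yaw 45.02 pos [550.16 108.12 252.73] F [-0.5 -0.1 -0.4] T [-0.02 -0.06  0.05] gw 60.16670925650757 q6 0.8613342086865239 24.275
the job is handed in; nothing more can be done
None
```

The brass cap is screwed fully down on the blue housing, snug at about 0.47 N m on the last check after an earlier peak of 0.87 N m, and released; the job was handed in at about 24 s, and the sign-off returned no verdict.

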